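# Dip the probe thermometer into the sauce pot

### The arm

A 7-joint arm with a two-finger parallel gripper is mounted at the origin on the work surface. World frame = base frame: x ahead of the robot, y to its left, z up, the work surface at z = 0. Lengths are in m, angles in degrees, forces in N, time in s.
With the tool pointing down it reaches from about 0.4 to 0.9 m from the base axis. Payload 5.5 kg.
Tool frame: the origin (TCP) lies midway between the tips of the shut fingers; the grasp point (between the pads) lies 19 mm behind it; z points along the fingers, y is the line along which they close (so a half turn about z gives the same grasp; the last joint's range is limited). The gripper opens to 85 mm and grips with 20 to 120 N. Pads are 22 mm wide; open, the fingers measure 114 mm over their backs; the gripper's body (76 mm by 85 mm) begins 54 mm behind the grasp point. The pads swing forward as they close: fully open they stand 13 mm farther back than shut.
Start: joints at [82.632, 28.699, -24.465, 88.831, 12.651, 65.22, -12.049], TCP at [0.248, -0.601, 0.231] pointing down, gripper open.
Joint ranges: [-164.97, 164.97], [-17.58, 116.51], [-87.97, 89.64], [11.32, 138.91], [-80.73, 260.73], [10.89, 115.49], [-147.41, 147.41]. Speed limits (degrees/s): [147.25, 147.25, 180, 180, 180, 180, 180].

### API

Orientations are given as a 3x3 rotation matrix whose columns are the frame's x, y, z axes.
In Python, from plant import * gives the robot as it stands. Calls block until the motion is done:
- goto(position, orientation): joint-space move of the TCP to a pose.
- move_linear(position, attitude=None, velocity=0.15, threshold=None): straight line of the TCP; attitude=None keeps the orientation; velocity is the mean speed in m/s. With threshold (N) it stops when the force on the tool has changed by that much, and returns True; else False.
- set_joints(angles): joint-space move.
- set_gripper(opening): finger opening in m; the grip force is fixed at half the most; returns when the fingers have stopped.
- hold(seconds).
- inverse_kinematics(position, orientation): joint angles nearest the present ones, or None.
- get_state(): the state.
- snapshot(name): name is "scene" or "top" or "wrist"; returns the picture (420x560x3 uint8, blue, green, red); there is no depth.
- calibration(name): a dict with "vfov" (degrees; the focal length in pixels is half the picture's height over the tangent of half this angle, whatever the lens; pixels are square), "cx", "cy" (the principal point, pixels), "k1" (the pictures are not rectified: a ray, as slopes to the right and down, at radius r is drawn at 1 + k1 r^2 times it, then the intrinsics apply), "R" (3x3) and "t" (3): a world point X has camera coordinates R X + t; the wrist camera has in their place "hand_eye" (4x4, takes a point from camera to tool coordinates, whose origin is the TCP and whose axes are the flange's). Camera axes: x right, y down, z forward; pixel columns grow to the right and rows downward; lengths in m; the calibration is good to about 2 mm. A picture is of the moment at which its call begins: read the wrist's pose just before it. calibration takes no time and is no camera call.
A pose or a line that the arm cannot do raises PlanningError and nothing moves.
- close_job(): hands the job in; it is judged then, once.
The state is a dict: "t": time; "joint_pos": joint angles; "joint_vel": joint speeds; "tau": joint torques, N m; "ee_pos": TCP position; "tcp_rot": TCP orientation; "wrist_force": force on the tool from outside, world axes, zero at the start; "torque": the same for the moment, N m; "grip_width": finger opening in m; "grip_force": force on a finger pad.
Only numpy, scipy, OpenCV 4.12 (cv2) and the standard library are available. Lean on these libraries where they do the work, as an engineer would, in place of code of your own. Each camera call takes 0.05 s, during which the arm holds its last target. There are 200 camera calls.

### The job

Lift the probe thermometer out of its stand by the handle, lower the tip of its stem well into the tall narrow steel pot (about half the pot's depth) and keep it there for a good second while holding it. Then put the thermometer back in its stand, stem through the hole and guard disc flat on the top, and let go; leave the pot standing upright in its place.

Things in the scene. Friction and masses are not known exactly. Their poses are not given: they have to be found in the camera images.
- probe: Loose probe thermometer, about 150 g, hanging upright in its stand. Round black handle 28 mm in diameter with a white dial in its top end; under it a steel guard disc 60 mm across, 4 mm thick; then a pointed stem 8 mm thick. z points up along its axis. Origin: centre of the disc's underside; stem from z = -110 to 0 mm, disc 0 to 4 mm, handle 4 to 74 mm
- probe_tip (a point): The lower end (tip) of the thermometer's stem, 110 mm below probe's origin along its axis
- stand: Fixed sheet-metal bracket: base 110 x 110 x 4 mm, side walls at y = -43 and +43 mm, 90 x 90 mm top plate 6 mm thick, its upper face 125 mm above the table, with a 32 x 32 mm square through hole in the centre. Origin on the table under the hole, z up. The thermometer's disc rests on the plate, probe's origin then 125 mm above this one
- pot: Tall narrow straight open steel pot, no handles, loose, about 350 g: outside diameter 64 mm, height 90 mm, wall 3 mm, inner floor 6 mm above its underside. The narrowest and tallest of three open steel vessels that change places; the others: a low pan 104 mm across, 60 mm high, and a bowl 120 mm across, 50 mm high. Origin: centre of its underside, z up
Things that resemble listed ones, but are neither listed nor needed, are in the scene too. What is shaped like the probe but pink or yellow is not meant.

How it is judged:
By the outcome, as a careful person would: the job done as asked, in the order asked, and still so for the second after the job is handed in, with the robot touching nothing.
It also fails if it takes over 48 s, if anything falls off the work surface, if the arm or the gripper's body presses on something with over 40 N, if the wrist force passes 120 N, or if a joint passes its speed limit or range.

## Working session

There is one attempt and no reset: what is moved stays moved. The work goes in short steps, each a Python script; the robot and the scene stay as the last script left them, time stands still between calls to the robot, and variables do not carry over. Pictures are saved under pics/ and viewed, at most 10 in all, crops included, and the job is handed in when it is done.

```bash
mkdir -p pics; ls
python3 - <<'E'
from plant import *
import cv2
for n in("scene","top"):
    cv2.imwrite(f"pics/{n}0.png",snapshot(n)); print(n,calibration(n))
print(calibration("wrist")); s=get_state(); print(s["t"],s["ee_pos"],s["tcp_rot"],s["grip_width"])
E
```

```text
pics
scene {'vfov': 43.25834349669669, 'cx': 271.39153196022636, 'cy': 200.85287952575172, 'k1': -0.015732873861495515, 'R': array([[-0.66897413,  0.74328036,  0.00281559],
       [ 0.59880915,  0.5411822 , -0.59038075],
       [-0.44034216, -0.39326345, -0.80711997]]), 't': array([ 0.34593602, -0.25580209,  1.2577244 ])}
top {'vfov': 55.198326704815464, 'cx': 278.286348556502, 'cy': 206.18547580822852, 'k1': -0.07835678009530893, 'R': array([[ 0.01032037, -0.99946108, -0.03116138],
       [-0.98361157, -0.00453704, -0.18024342],
       [ 0.18000491,  0.03251087, -0.98312831]]), 't': array([-0.0098069 ,  0.53219336,  0.73117397])}
{'vfov': 69.40698264178515, 'cx': 277.824079256932, 'cy': 203.7455354725233, 'k1': 0.02384527677476104, 'hand_eye': array([[-8.84239638e-04, -9.50486489e-01, -3.10764626e-01,
         7.91342133e-02],
       [ 9.99999396e-01, -1.04330583e-03,  3.45628098e-04,
        -1.02344176e-03],
       [-6.52737383e-04, -3.10764133e-01,  9.50486837e-01,
        -1.43162909e-01],
       [ 0.00000000e+00,  0.00000000e+00,  0.00000000e+00,
         1.00000000e+00]])}
0.1 [ 0.24795742 -0.60015445  0.23034066] [[ 9.24166155e-01  3.81990245e-01 -6.09576811e-04]
 [ 3.81990722e-01 -9.24164598e-01  1.69828267e-03]
 [ 8.53781061e-05 -1.80234805e-03 -9.99998372e-01]] 0.08501106185563566
```

View pics/scene0.png

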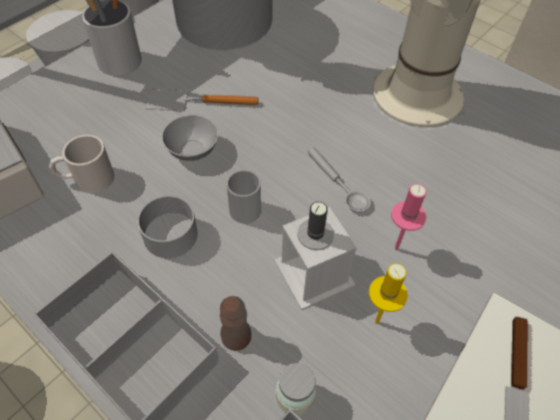

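View pics/top0.png

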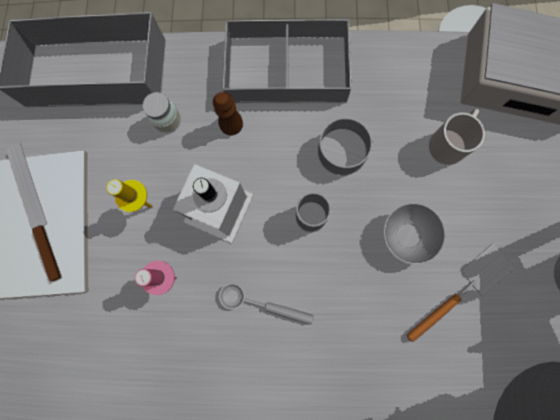

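The scene picture shows the black probe in its stand near (317,220), and the narrow pot at (244,197). In the top picture they are at (205,190) and (312,212). Next I'll enlarge both for accurate pixels.

```bash
cat > h.py <<'E'
import numpy as np, cv2
from plant import *
def KD(c):
    f=210/np.tan(np.radians(c["vfov"]/2)); return f,c["cx"],c["cy"],c["k1"]
def ray(c,uv,s=None):
    """world origin, unit direction; s = state for the wrist camera"""
    f,cx,cy,k=KD(c); d=np.array([(uv[0]-cx)/f,(uv[1]-cy)/f]); p=d.copy()
    for _ in range(20): p=d/(1+k*(p@p))
    v=np.r_[p,1]
    if s is None: o=-c["R"].T@c["t"]; v=c["R"].T@v
    else:
        H=c["hand_eye"]; T=np.array(s["tcp_rot"]); o=np.array(s["ee_pos"])+T@H[:3,3]; v=T@H[:3,:3]@v
    return o,v/np.linalg.norm(v)
def tri(rays):
    A=sum(np.eye(3)-np.outer(d,d) for o,d in rays); b=sum((np.eye(3)-np.outer(d,d))@o for o,d in rays)
    p=np.linalg.solve(A,b); return p,[np.linalg.norm(np.cross(p-o,d)) for o,d in rays]
def atz(r,z): o,d=r; return o+d*(z-o[2])/d[2]
def proj(c,X,s=None):
    f,cx,cy,k=KD(c); X=np.atleast_2d(X)
    if s is None: Y=X@c["R"].T+c["t"]
    else:
        H=c["hand_eye"]; T=np.array(s["tcp_rot"]); Y=((X-np.array(s["ee_pos"]))@T-H[:3,3])@H[:3,:3]
    p=Y[:,:2]/Y[:,2:]; p=p*(1+k*(p**2).sum(1,keepdims=True)); return p*f+[cx,cy]
E
python3 - <<'E'
import cv2,numpy as np
a=cv2.imread("pics/scene0.png")[160:310,210:360]; b=cv2.imread("pics/top0.png")[140:260,170:340]
a=cv2.resize(a,None,fx=4,fy=4,interpolation=cv2.INTER_CUBIC)
cv2.imwrite("pics/a.png",a); cv2.imwrite("pics/b.png",cv2.resize(b,None,fx=4.5,fy=4.5,interpolation=cv2.INTER_CUBIC))
E
```

```text
(no output)
```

View pics/a.png

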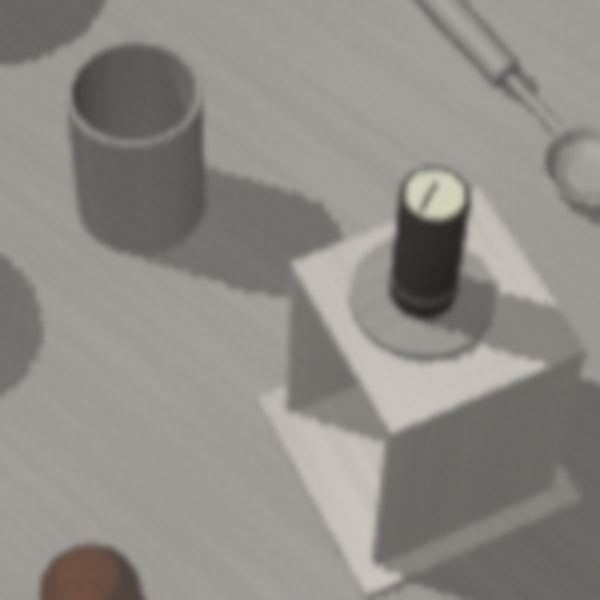

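View pics/b.png

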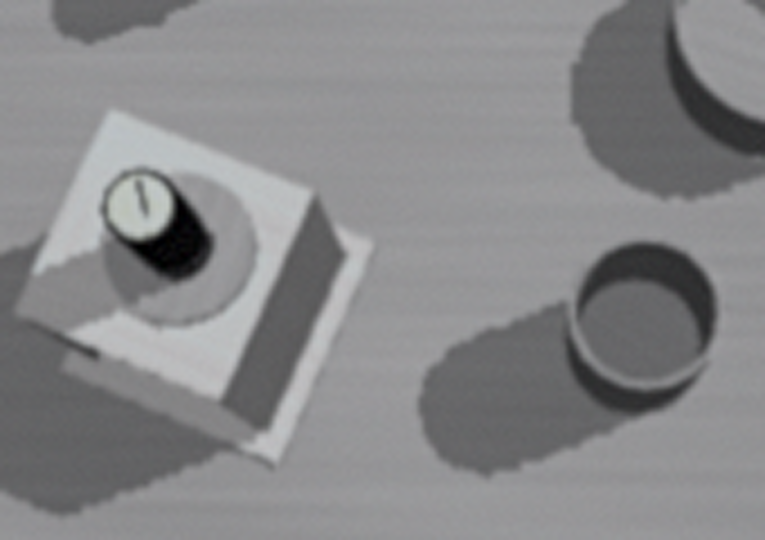

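Run:
```python
from h import *
cs,ct=calibration("scene"),calibration("top")
A=lambda p:((p[0]+.5)/4-.5+210,(p[1]+.5)/4-.5+160)
B=lambda p:((p[0]+.5)/4.5-.5+170,(p[1]+.5)/4.5-.5+140)
P=[]
for n,a,b in [("dial",(436,194),(139,205)),("disc",(423,297),(180.5,249)),("L",(293,264),(313,192)),("Bo",(395,433),(112,110)),("R",(585,352),(17,313)),("T",(475,192),(222,397)),("potrim",(137,94),(642,316))]:
    p,e=tri([ray(cs,A(a)),ray(ct,B(b))]); P.append(p); print(n,p.round(4),np.round(e,4))
c=np.array(P[2:6]); print("plate",c.mean(0).round(4)); 
for i in range(4):
    d=(c[(i+1)%4]-c[i]); print(np.linalg.norm(d).round(4),np.degrees(np.arctan2(d[1],d[0])).round(1))
```

```text
dial [0.5377 0.1143 0.1979] [0.0011 0.0011]
disc [0.5374 0.1142 0.1241] [0.0011 0.0011]
L [0.5607 0.0628 0.1229] [0.0013 0.0013]
Bo [0.5942 0.1454 0.1228] [0.0018 0.0018]
R [0.5121 0.1792 0.121 ] [0.001 0.001]
T [0.4793 0.0961 0.1212] [0.001 0.001]
potrim [ 0.5185 -0.0691  0.0855] [0.0007 0.0007]
plate [0.5366 0.1208 0.122 ]
0.0891 67.9
0.0888 157.6
0.0893 -111.5
0.0879 -22.2
```

The two views agree: disc at z ≈ 0.124 at (0.5375, 0.1142), hole centre (0.5366, 0.1208) at yaw ≈ 68°/−22°, and pot rim centre (0.5185, −0.069). The pot has slack to spare, so I'll hover over the probe and check with the wrist camera before grasping.

```bash
cat >> h.py <<'E'
def R(yaw):
    c,s=np.cos(np.radians(yaw)),np.sin(np.radians(yaw)); return np.array([[c,s,0],[s,-c,0],[0,0,-1.]])
PR=np.array([.5375,.1142]); HO=np.array([.5366,.1208]); PO=np.array([.5185,-.069])
E
python3 - <<'E'
from h import *
s=get_state()
move_linear(np.array(s["ee_pos"])+[0,0,.12],velocity=.2)
for y in range(-180,180,30):
    q=inverse_kinematics([*PR,.147],R(y)); print(y,None if q is None else np.round(q))
E
```

```text
-180 [ 34.  41. -67. 107.  43.  63.  40.]
-150 [ 37.  46. -75. 107.  49.  67.  65.]
-120 [ 37.  46. -75. 107.  49.  67.  95.]
-90 [ 37.  46. -75. 107.  49.  67. 125.]
-60 [ -45.   27.   39.  109.  -21.   51. -146.]
-30 [   7.   25.  -27.  108.   14.   51. -147.]
0 [  28.   34.  -56.  107.   33.   57. -133.]
30 [  35.   41.  -68.  107.   43.   63. -111.]
60 [ 35.  42. -69. 107.  44.  64. -81.]
90 [ 35.  42. -70. 107.  45.  64. -52.]
120 [ 35.  42. -69. 107.  44.  64. -21.]
150 [ 34.  41. -68. 107.  43.  63.  10.]
```

Run:
```python
from h import *
goto([*PR,.32],R(120))
s=get_state(); im=snapshot("wrist"); c=calibration("wrist"); 
print(s["t"],s["ee_pos"])
for X in ([*PR,.199],[*PR,.129]):
    cv2.drawMarker(im,tuple(int(v) for v in proj(c,X,s)[0].round()),(0,0,255),0,8,1)
P=np.array([[*(HO+ .045*np.sqrt(2)*np.array([np.cos(a),np.sin(a)])),.125] for a in np.radians(68+45+90*np.arange(4))])
for p in proj(c,P,s): cv2.drawMarker(im,tuple(int(v) for v in p.round()),(0,255,0),1,8,1)
cv2.imwrite("pics/w1.png",im)
```

```text
3.5667 [0.53794466 0.11288587 0.31985435]
```

View pics/w1.png

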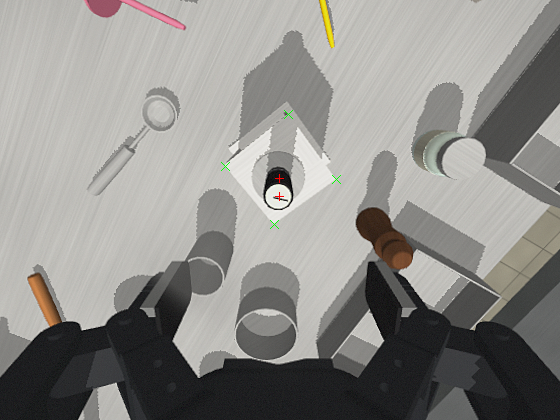

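The wrist view confirms the projected dial (279,197) and the plate corners to within a few pixels. Next I'll grasp and lift.

Run:
```python
from h import *
print(move_linear([*PR,.147],R(120),velocity=.15,threshold=8))
set_gripper(.02); s=get_state(); print(s["t"],s["ee_pos"],s["grip_width"],s["grip_force"])
p=np.array(s["ee_pos"]); move_linear(p+[0,0,.14],velocity=.15)
s=get_state(); print(s["t"],s["ee_pos"],s["grip_width"],s["grip_force"],s["wrist_force"])
np.save("g.npy",p)
for n in("scene","top"): cv2.imwrite(f"pics/{n}1.png",snapshot(n))
a=cv2.imread("pics/scene1.png")[60:310,210:410]; b=cv2.imread("pics/top1.png")[60:310,80:340]
cv2.imwrite("pics/c.png",cv2.resize(np.hstack([a,b]),None,fx=1.7,fy=1.7,interpolation=cv2.INTER_CUBIC))
```

```text
False
5.4833 [0.5376538  0.11417893 0.14738564] 0.02701335228768151 58.82565379142761
6.5667 [0.53698896 0.1137909  0.28632958] 0.026970601755880275 59.031500816345215 [-0.39150887 -0.50927654 -2.74580394]
```

View pics/c.png

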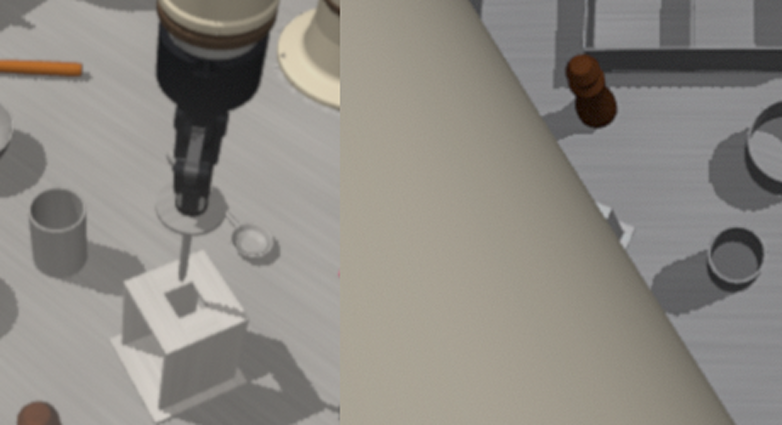

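The probe hangs upright in the gripper, clear of the stand; the tip is at scene (317.6, 223.5). Next I'll check the tip against prediction and move to the pot.

Run:
```python
from h import *
p=np.load("g.npy"); cs=calibration("scene"); s=get_state(); e=np.array(s["ee_pos"])
tip=np.r_[PR,.015]+e-p; print("tip pred",tip,proj(cs,tip),"at plane",atz(ray(cs,(317.6,223.5)),tip[2]))
d=p[:2]-PR
move_linear([*(PO+d),e[2]],velocity=.15)
s=get_state(); print(s["t"],s["ee_pos"])
c=calibration("wrist"); im=snapshot("scene"); tip=np.r_[PR,.015]+np.array(s["ee_pos"])-p; print(tip,proj(cs,tip),proj(cs,[*PO,.09]))
w=snapshot("wrist")
cv2.imwrite("pics/d.png",np.hstack([cv2.resize(im[60:310,150:350],None,fx=1.9,fy=1.9,interpolation=cv2.INTER_CUBIC),cv2.resize(w,(420,475))[:, :]]))
```

```text
tip pred [0.53682386 0.11392717 0.15383507] [[316.07671727 223.52049783]] at plane [0.53514868 0.11572277 0.15383507]
8.0417 [ 0.51876944 -0.06776276  0.28636795]
[ 0.51861564 -0.06774169  0.1539823 ] [[242.45026937 159.46646949]] [[243.42446707 181.58629254]]
```

View pics/d.png

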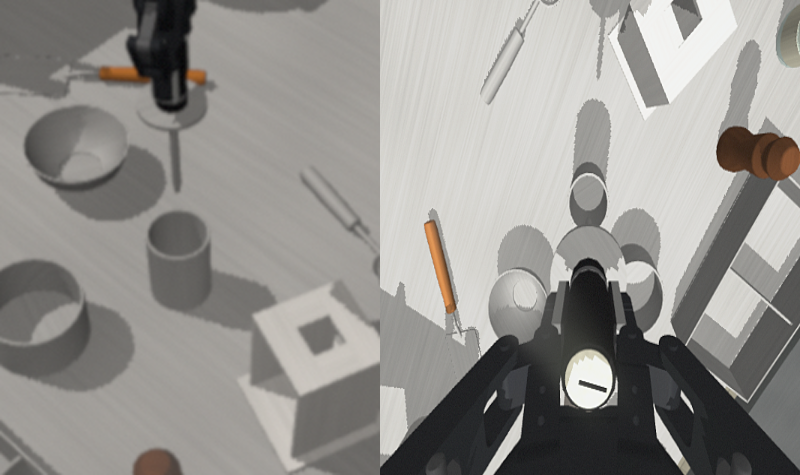

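The stem tip at scene (243,161) is within 2 px of prediction and above the pot mouth centre (242,182). I'll lower it, hold, raise it, and go back above the hole.

Run:
```python
from h import *
p=np.load("g.npy"); d=p[:2]-PR; zt=p[2]+.045-.015
print(move_linear([*(PO+d),zt],velocity=.12,threshold=6))
hold(1.8); s=get_state(); print(s["t"],s["ee_pos"],"tip z",s["ee_pos"][2]-p[2]+.015,s["wrist_force"])
move_linear([*(PO+d),p[2]+.14],velocity=.15)
move_linear([*(HO+d),p[2]+.14],velocity=.15)
s=get_state(); print(s["t"],s["ee_pos"],s["grip_width"],s["wrist_force"])
cs=calibration("scene"); tip=np.r_[PR,.015]+np.array(s["ee_pos"])-p; print(tip,proj(cs,tip),proj(cs,[*HO,.125]))
im=snapshot("scene"); cv2.imwrite("pics/e.png",cv2.resize(im[100:280,210:400],None,fx=3,fy=3,interpolation=cv2.INTER_CUBIC))
```

```text
False
11.0 [ 0.51865888 -0.06902874  0.17737917] tip z 0.044993532935051414 [-0.49975296  0.34022724 -1.95301752]
13.3083 [0.53685657 0.1196618  0.28718556] 0.026852739923288963 [ 1.0842992  -0.6184551  -2.25326074]
[0.53670277 0.11968287 0.15479992] [[318.95237527 225.14140165]] [[318.15658399 235.4824404 ]]
```

View pics/e.png

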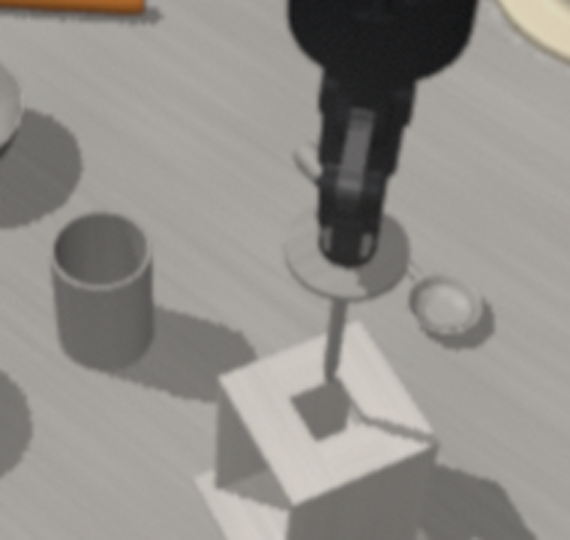

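Tip (320.3, 226.7) and hole centre (318.3, 235.3) both match prediction to about 2 px, against 12 mm of slack. I'll lower until contact and release.

Run:
```python
from h import *
p=np.load("g.npy"); d=p[:2]-PR; h=HO+d
hit=move_linear([*h,p[2]+.006],velocity=.12,threshold=8); print(hit,get_state()["ee_pos"])
if not hit:
    print(move_linear([*h,p[2]-.004],velocity=.02,threshold=2.5))
    s=get_state(); print(s["t"],s["ee_pos"],s["wrist_force"],s["ee_pos"][2]-p[2])
    if abs(s["ee_pos"][2]-p[2])<.005:
        set_gripper(.085); hold(.3); move_linear([*h,.30],velocity=.15)
        set_joints(np.array(get_state()["joint_pos"])+[-35,0,0,0,0,0,0])
        s=get_state(); print(s["t"],s["ee_pos"],s["wrist_force"])
        a=snapshot("scene")[140:300,220:370]; b=snapshot("top")[130:280,170:340]
        f=lambda i,k:cv2.resize(i,(int(k*i.shape[1]/i.shape[0]),k),interpolation=cv2.INTER_CUBIC)
        cv2.imwrite("pics/f.png",np.hstack([f(a,370),f(b,370)]))
```

```text
False [0.53736372 0.12107989 0.15416603]
True
15.0167 [0.53718883 0.12073717 0.14738685] [-0.71897805 -0.54785197  4.62632259] 1.2067629392154e-06
18.3417 [0.37158094 0.40488495 0.29859411] [ 0.41316581 -0.53109071  0.65899044]
```

View pics/f.png

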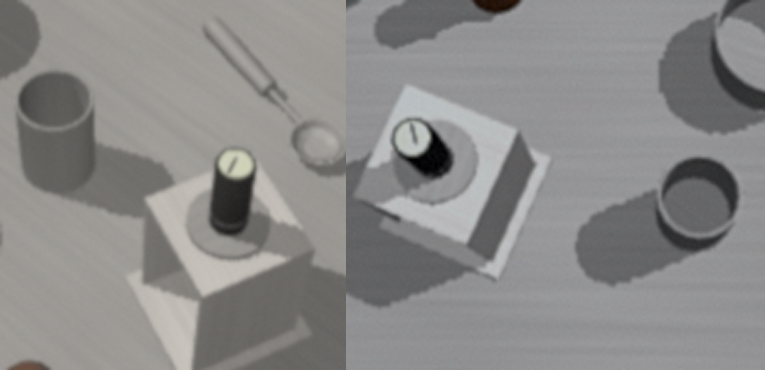

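The probe is seated flat and centred in the stand (dial at (236,163) in the scene crop). The pot is upright and in its place.

```bash
python3 -c "
from plant import *
print(close_job())"
```

```text
the job is handed in; nothing more can be done
None
```

The thermometer tip was held at about half the pot's depth for 1.8 s, then the thermometer was put back flat in its stand and released, with the pot still upright in place, and the job was handed in at about 18.5 s.

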